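# Lower and latch the heavy lid of the food-drive lock box

## Robot

A 7-joint arm with a two-finger parallel gripper is mounted at the origin on the work surface. World frame = base frame: x ahead of the robot, y to its left, z up, the work surface at z = 0. Lengths are in m, angles in rad, forces in N, time in s.
With the tool pointing down it reaches from about 0.35 to 0.9 m from the base axis. Payload 8.1 kg.
Tool frame: the origin (TCP) lies midway between the tips of the shut fingers; the grasp point (between the pads) lies behind it (arm.tcp_to_grasp is the z of the grasp point in the tool frame, in m); z points along the fingers, y is the line along which they close (so a half turn about z gives the same grasp; the last joint's range is limited). The gripper opens to 92 mm and grips with 3 to 60 N. Pads are 19 mm wide; open, the fingers measure 130 mm over their backs; the gripper's body (75 mm by 190 mm) begins 47 mm behind the grasp point.
Start: joints at [1.093, 0.434, 0.025, 1.573, -0.012, 1.134, -0.075], TCP at [0.229, -0.582, 0.2] pointing down, gripper open.
Joint ranges: [-2.62, 2.62], [-0.44, 2.09], [-1.27, 1.32], [0.08, 2.57], [-1.32, 4.46], [0.12, 2], [-2.74, 2.74]. Speed limits (rad/s): [2.22, 2.22, 3.01, 3.01, 3.14, 3.14, 3.14].

## Interface

Orientations are given as a rotation vector (axis times angle).
In Python, from cell import readout, vision, arm gives the robot as it stands.
- The arm moves only by the tool carry_out, never from a script. Its argument "increments" is one flat list of numbers, 6 for each row, row after row: the shift along the world's x, y, z in mm, then the turn, a rotation vector about the world's x, y, z in rad. In form: [tx, ty, tz, wx, wy, wz, tx, ty, tz, wx, wy, wz, ...]. A call has 1 to 20 rows; each row shifts and turns the commanded pose from where the row before left it; what a row does not reach is not made up. A row lasts 1/8 s, in which the tool goes at most 62.5 mm and 10.7 degrees, less where a joint would pass 70% of its speed; a pose out of reach is approached as far as the arm can. A call with a gripper value outside its range is refused whole. "grip" is the closure, from 0 (fully open) to 1 (shut), set as the call begins (left out, the last holds). The fingers move at their own pace and stop on an object; "newtons" is the grip in N (left out, the last holds). Time passes only in rows, so rows that do not move let the fingers close. It gives the time, the measured TCP pose, the force, the opening and the grip force at its end, in the units of the state.
- readout.observe(): the state, without advancing time (a new reading comes with each control period).
- vision.get_image(name): name is "scene" or "top" or "wrist"; returns the picture (400x640x3 uint8, red, green, blue); there is no depth.
- vision.calibration(name): a dict with "fov_y" (degrees; the focal length in pixels is half the picture's height over the tangent of half this angle, whatever the lens; pixels are square), "cx", "cy" (the principal point, pixels), "pose" (4x4, takes a point from camera to world coordinates). Camera axes: x right, y up, looking along -z (the intrinsics and any distortion apply to the point x, -y, -z); pixel columns grow to the right and rows downward; lengths in m; the calibration is good to about 2 mm. A picture is of the moment at which its call begins: read the wrist's pose just before it. calibration takes no time and is no camera call; for the wrist camera it gives the pose at the moment of the call.
- arm.sign_off(): hands the job in; it is judged then, once.
The state is a dict: "clock": time; "joints": joint angles; "dq": joint speeds; "joint_efforts": joint torques, N m; "position": TCP position; "ee_rot": TCP orientation; "force": force on the tool from outside, world axes, zero at the start; "ft_torque": the same for the moment, N m; "width": opening from 0.0 (shut) to 1.0 (fully open); "gripper_force": force on a finger pad.
Only numpy, scipy, OpenCV 4.12 (cv2) and the standard library are available. Lean on these libraries where they do the work, as an engineer would, in place of code of your own. Each camera call takes 0.05 s, during which the arm holds its last target. There are 200 camera calls.

## Task

Close the grey steel lock box on the sign-in table: bring its heavy lid down under control, without letting it drop or slam, until it rests on its roller catch, then press it down until it snaps fully home and bed its seal with a steady push of about 18 N, held for a second, never pushing with more than 30 N. Let go, and leave the things around the box where they stand.

Things in the scene. Friction and masses are not known exactly. Their poses are not given: they have to be found in the camera images.
- box_base (a point): Centre of the underside of the grey steel lock box: 200 mm (x) by 280 mm (y), walls 5 mm, rim 70 mm above this point. Its x axis points from the box's front wall to its hinge side; z is up. The box is bonded to a fixed 230 by 310 mm sponge-rubber mat on the table, 13 to 25 mm thick (it differs each time).
- box (a joint): How far the box has sunk into its sponge mat, m: about 0.001 (0.0006 to 0.0014) under its own and the lid's weight, 1 mm more for every 6 N pressed down on the box, lid or handle; so about 0.004 at a push of 18 N.
- lid (a joint): Lid angle in rad: 0 fully closed, 1.57 upright, stop at 1.9. The lid is a steel plate, 200 by 284 by 6 mm, about 1.2 kg with its handle, give or take a fifth. Hinge friction (0.3 N m) holds it only near upright; lower down it falls unless held, until at about 0.07 rad a tongue under it meets the spring roller catch (see lid_press).
- lid_hinge (a point): Middle of the hinge line, at the rim of the box, 100 mm from the box centre towards its +x and 70 mm above point box_base. The hinge line runs along the box's y. Axes turn with the lid: when closed they equal the box's axes.
- lid_bar (a point): Middle of the handle's grip bar: round steel, 12 mm diameter, 140 mm long, parallel to the hinge line and 250 mm from it, in the lid's plane, 50 mm beyond the lid's front edge on an arm at each end (44 mm free gap to the edge). Closed, it is 150 mm from the box centre towards the box's -x, 3 mm above the hinge line. Axes as lid_hinge. It can turn between gripper pads closed across it.
- lid_press (a point): Point to press, on the lid's outer (upper) face over the catch, 182 mm from the hinge line, 18 mm in from the lid's front edge; 6 mm above the hinge line when closed, about 18 mm resting on the catch. The catch bears the lid's weight and needs some 7 to 13 N more here to snap past (below about 0.04 rad); the lid then jumps home, away from the finger, and is kept down at 0.
- can: Steel food can, 74 mm diameter, 110 mm tall, a bystander; origin at centre of its underside.
- cup: White paper cup, 82 mm wide, 100 mm tall, a bystander; origin at centre of its underside.
- jar: Jar with metal cap, 72 mm diameter, 90 mm tall, a bystander; origin at centre of its underside.
- carton: Small cardboard carton, 60 by 110 by 50 mm, a bystander; origin at centre of its underside.

How it is judged:
On the way, in this order (a step that is already met when the one before it is completed fails the run):
1. the lid has been lowered to its catch, not yet home (value of joint lid between 0.02 and 0.13 rad), for 0.05 s.
2. the lid is fully home and pressed with a steady push of about 18 N (15 to 22 N, seen as the box sunk 3.2 to 5.0 mm into its mat) (value of joint lid below 0.012 rad and value of joint box between 0.0032 and 0.005 m), for 0.6 s.
At the end, for the whole second after the job is handed in: The lid lies fully home past its catch (within 0.012 rad of closed, 3 mm at the handle), at rest and let go (value of joint lid below 0.012 rad and velocity of joint lid between -0.05 and 0.05 rad/s); the robot touches nothing.
It fails at once if the lid drops or slams: it closes faster than 1.5 rad/s on its way down to the catch (velocity of joint lid below -1.5 rad/s and value of joint lid above 0.07 rad).
It fails at once if a bystander is shoved more than 30 mm (distance of any of can, cup, jar, carton from where it was at the start of the episode above 0.03 m).
It fails at once if the lid or box is forced: pushed down with over about 30 N, so that the box sinks more than 6.4 mm into its mat (value of joint box above 0.0064 m).
It also fails if it takes over 61 s, if anything falls off the work surface, if the arm or the gripper's body presses on something with over 40 N, if the wrist force passes 120 N, or if a joint passes its speed limit or range.

## Working session

There is one attempt and no reset: what is moved stays moved. The work goes in short steps, Python scripts to look and compute and a tool call to move; the robot and the scene stay as the last step left them, time stands still between calls to the robot, and variables do not carry over. Pictures are saved under pics/ and viewed, at most 10 in all, crops included, and the job is handed in when it is done.

Besides the shell and the picture viewer there is one more tool, called after "Call:" by a JSON object that holds its "op" and its "data", one argument or row to a line. carry_out: Moves the arm, as the interface text tells. Its arguments: {"type":"object","properties":{"increments":{"type":"array","items":{"type":"number"}},"grip":{"type":"number"},"newtons":{"type":"number"}},"required":["increments"]}

```bash
mkdir -p pics; ls; python3 - <<'E'
from cell import readout, vision, arm
import cv2,numpy as np
print(readout.observe(), arm.tcp_to_grasp)
for n in ["scene","top"]:
    cv2.imwrite(f"pics/{n}0.png",vision.get_image(n)[:,:,::-1]); print(n,vision.calibration(n))
E
```

```text
pics
{'clock': 0.0, 'joints': array([ 1.0933879 ,  0.43523735,  0.02493723,  1.57405433, -0.01159669,
        1.13400896, -0.07510404]), 'dq': array([-4.69072999e-05,  1.46465143e-03, -9.95411232e-04,  1.50791229e-03,
        9.82216179e-04,  4.07381738e-04, -8.52734664e-04]), 'joint_efforts': array([-4.02236483e-04, -6.67853808e+01,  9.85542051e-01, -3.14463687e+01,
       -6.03869255e-02,  4.28028137e-02,  1.98750176e-04]), 'position': array([ 0.22857582, -0.58112664,  0.19965221]), 'ee_rot': array([-3.08511863e+00, -5.84965892e-01,  6.56667333e-04]), 'force': array([-0.18772942,  0.73118549,  0.43006616]), 'ft_torque': array([-0.04991502,  0.03949995,  0.01319835]), 'gripper_force': 0.0, 'width': 1.0014712954043443} -0.0188
scene {'fov_y': 52.79197688745767, 'cx': 323.5350495606308, 'cy': 195.66449460082117, 'pose': array([[ 0.88100267, -0.27553043,  0.38460014,  1.05290405],
       [ 0.47310459,  0.51739574, -0.71307342, -0.85741701],
       [-0.00251705,  0.81017568,  0.58618174,  0.76246751],
       [ 0.        ,  0.        ,  0.        ,  1.        ]])}
top {'fov_y': 52.55807365481529, 'cx': 311.9588794673956, 'cy': 206.48055609806136, 'pose': array([[ 0.05492221,  0.97518414, -0.21447481,  0.33946188],
       [-0.998473  ,  0.05491589, -0.00599247,  0.00643125],
       [ 0.00593431,  0.21447643,  0.97671114,  1.23508232],
       [ 0.        ,  0.        ,  0.        ,  1.        ]])}
```

View pics/scene0.png

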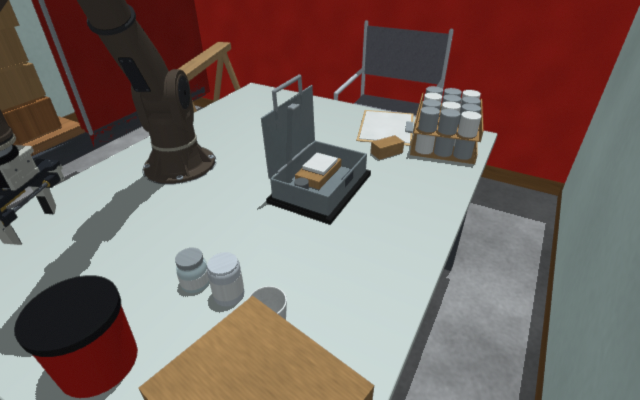

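View pics/top0.png

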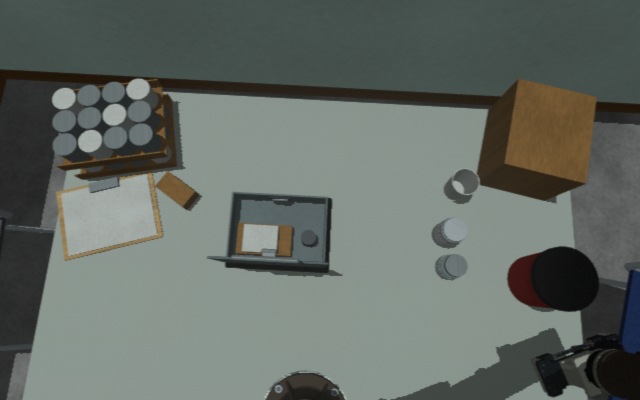

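The scene view shows the open box at (320,180) with its lid upright at (290,130) and the handle at (287,88). In the top view, the box interior runs from (233,193) to (331,197) along the front, with the lid edge-on at row ~262 nearest the robot. Bystanders: jar, can and cup at right, carton at left. I'll zoom in for exact corners.

```bash
python3 - <<'E'
import cv2
a=cv2.imread("pics/top0.png")[180:285,195:350]; cv2.imwrite("pics/topc.png",cv2.resize(a,None,fx=5,fy=5,interpolation=cv2.INTER_CUBIC))
a=cv2.imread("pics/scene0.png")[70:225,250:385]; cv2.imwrite("pics/scenec.png",cv2.resize(a,None,fx=3.8,fy=3.8,interpolation=cv2.INTER_CUBIC))
E
```

```text
(no output)
```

View pics/topc.png

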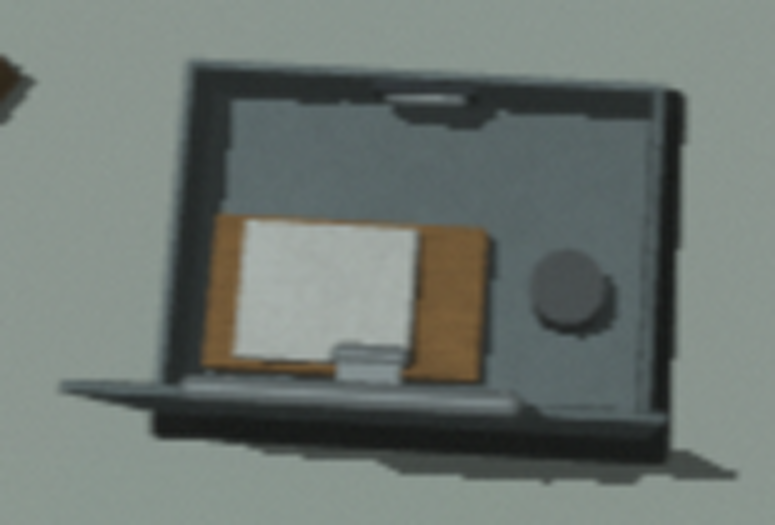

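View pics/scenec.png

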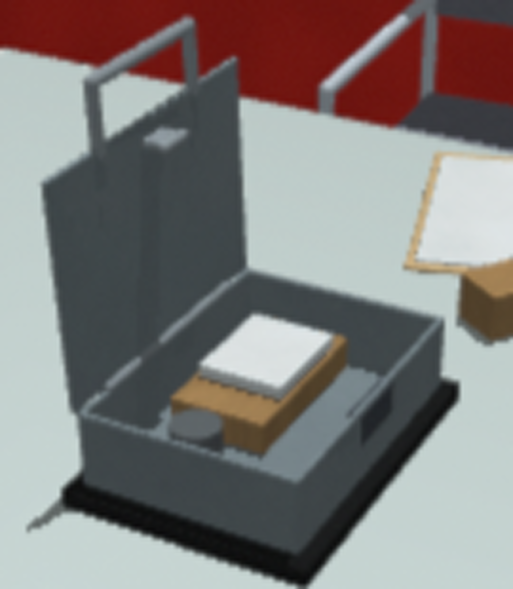

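The top crop shows rim front corners at (190,62) and (667,90), and the handle bar from (183,385) to (520,405). The scene crop shows the same bar from (92,77) to (190,22), with rim corners at (443,320), (300,482) and (80,410). Next I triangulate.

```bash
cat > h.py <<'E'
import numpy as np
from cell import readout, vision, arm
C={n:vision.calibration(n) for n in("scene","top")}
def ray(n,u,v,c=None):
    c=c or C[n]; f=200/np.tan(np.radians(c["fov_y"]/2)); P=c["pose"]
    d=P[:3,:3]@np.array([(u-c["cx"])/f,-(v-c["cy"])/f,-1]); return P[:3,3],d/np.linalg.norm(d)
def onz(n,u,v,z,c=None):
    o,d=ray(n,u,v,c); return o+d*(z-o[2])/d[2]
def tri(a,b):
    (o,d),(p,e)=a,b; t=np.linalg.lstsq(np.c_[d,-e],p-o,rcond=None)[0]
    q,r=o+t[0]*d,p+t[1]*e; return (q+r)/2,np.linalg.norm(q-r)
T=lambda X,Y:ray("top",(X+.5)/5-.5+195,(Y+.5)/5-.5+180)
S=lambda X,Y:ray("scene",(X+.5)/3.8-.5+250,(Y+.5)/3.8-.5+70)
E
python3 - <<'E'
from h import *
np.set_printoptions(precision=4,suppress=True)
for k,a,b in [("front+y",T(190,62),S(443,320)),("front-y",T(667,90),S(300,482)),("rear-y",T(665,415),S(80,410)),("bar-y",T(520,405),S(92,77)),("bar+y",T(183,385),S(190,22)),("lid+y",T(62,386),S(236,58)),]: print(k,*tri(a,b))
E
```

```text
front+y [0.6215 0.2473 0.0838] 0.0024188743672867784
front-y [ 0.6222 -0.0311  0.0851] 0.0025323912524185636
rear-y [ 0.4314 -0.0393  0.0961] 0.000672727009533202
bar-y [0.4134 0.035  0.3408] 0.001696842709880935
bar+y [0.412  0.1826 0.3367] 0.003862689102068066
lid+y [0.4138 0.25   0.2845] 0.0012266720342659408
```

Call:
{"op": "carry_out", "data": {
  "increments": [0,0,40,0,0,0,0,0,50,0,0,0,0,0,50,0,0,0,0,0,50,0,0,0,0,0,50,0,0,0,28,49,0,0,0,0.086,28,49,0,0,0,0.086,28,49,0,0,0,0.086,28,49,0,0,0,0.086,28,49,0,0,0,0.086,28,49,0,0,0,0.086,28,49,0,0,0,0.086,-2,50,0,0,0,0.086,-2,50,0,0,0,0.086,-2,50,0,0,0,0.086,-2,50,0,0,0,0.086,-2,50,0,0,0,0.086,-2,49,0,0,0,0.086,-1,48,0,0,0,0.086],
  "grip": 0
}}

```text
clock: 2.48
position: [0.4112, 0.1098, 0.4403]
ee_rot: [2.209, 2.233, -0.0]
force: [-0.7, -0.1, -0.2]
width: 1.003
gripper_force: 0.0
```

Call:
{"op": "carry_out", "data": {
  "increments": [0,0,0,0,0,0,0,0,0,0,0,0,0,0,0,0,0,0]
}}

```text
clock: 2.85
position: [0.412, 0.107, 0.4403]
ee_rot: [2.216, 2.227, -0.001]
force: [0.0, 0.1, -0.5]
width: 1.001
gripper_force: 0.0
```

```bash
python3 - <<'E'
from h import *
import cv2
from scipy.spatial.transform import Rotation as R
s=readout.observe(); print(s["clock"],s["position"],R.from_rotvec(s["ee_rot"]).as_matrix().round(4))
c=vision.calibration("wrist");print(c)
cv2.imwrite("pics/w1.png",vision.get_image("wrist")[:,:,::-1])
E
```

```text
2.85 [0.41202163 0.10701684 0.44026524] [[-5.2e-03  1.0e+00 -3.0e-04]
 [ 1.0e+00  5.2e-03 -4.0e-04]
 [-4.0e-04 -3.0e-04 -1.0e+00]]
{'fov_y': 65.83539661676319, 'cx': 319.3474099083802, 'cy': 197.12047483428447, 'pose': array([[ 9.99980284e-01, -5.89046993e-03, -2.17569163e-03,
         4.10781459e-01],
       [ 6.27472437e-03,  9.50750164e-01,  3.09894747e-01,
         1.92259209e-01],
       [ 2.43113485e-04, -3.09902289e-01,  9.50768380e-01,
         6.24546426e-01],
       [ 0.00000000e+00,  0.00000000e+00,  0.00000000e+00,
         1.00000000e+00]])}
```

View pics/w1.png

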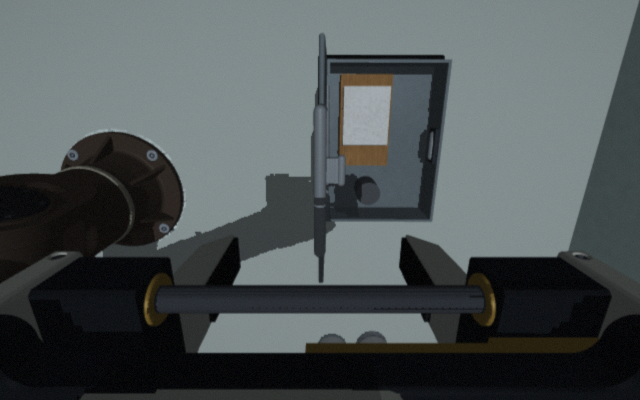

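The wrist view shows the bar vertical at column ~320 (rows ~107–200), centred between the fingers. The front rim corners are at (451,62) and (433,221).

```bash
python3 - <<'E'
from h import *
c=vision.calibration("wrist")
for p,z in [((320,107),.339),((320,203),.339),((320,255),.339),((451,61),.087),((433,221),.087),((323,36),.288),((321,282),.288)]: print(p,onz("wrist",*p,z,c).round(4))
E
```

```text
(320, 107) [0.4115 0.1834 0.339 ]
(320, 203) [0.4121 0.0932 0.339 ]
(320, 255) [0.4125 0.0363 0.339 ]
(451, 61) [0.6213 0.2476 0.087 ]
(433, 221) [ 0.6258 -0.0287  0.087 ]
(323, 36) [0.4141 0.2487 0.288 ]
(321, 282) [ 0.4144 -0.0297  0.288 ]
```

Call:
{"op": "carry_out", "data": {
  "increments": [0,1,-20,0,0,0,0,0,-20,0,0,0,0,0,-20,0,0,0,0,0,-20,0,0,0,0,0,-20,0,0,0,0,0,-20,0,0,0,0,0,0,0,0,0]
}}

```text
clock: 3.78
position: [0.4111, 0.1082, 0.3195]
ee_rot: [-2.214, -2.228, 0.003]
force: [-0.1, 0.4, -1.0]
width: 1.003
gripper_force: 0.0
```

Call:
{"op": "carry_out", "data": {
  "increments": [0,0,0,0,0,0,0,0,0,0,0,0,0,0,0,0,0,0,0,0,0,0,0,0,0,0,0,0,0,0,0,0,0,0,0,0,0,0,0,0,0,0,0,0,0,0,0,0],
  "grip": 1,
  "newtons": 25
}}

```text
clock: 4.78
position: [0.4118, 0.1094, 0.3204]
ee_rot: [2.213, 2.23, 0.0]
force: [-0.7, 0.1, -0.2]
width: 0.178
gripper_force: 0.0
```

Call:
{"op": "carry_out", "data": {
  "increments": [0,0,0,0,0,0,0,0,0,0,0,0,0,0,0,0,0,0]
}}

```text
clock: 5.15
position: [0.4118, 0.1094, 0.3204]
ee_rot: [2.213, 2.23, 0.0]
force: [-0.8, 0.5, 0.7]
width: 0.002
gripper_force: 0.0
```

The fingers shut on nothing, so the grasp missed. I'll look.

```bash
python3 - <<'E'
from h import *
import cv2
w=vision.get_image("wrist"); s=vision.get_image("scene"); 
cv2.imwrite("pics/w2s.png",np.vstack([cv2.resize(w,(480,300)),cv2.resize(s[50:230,160:448],(480,300))])[:,:,::-1])
E
```

```text
(no output)
```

View pics/w2s.png

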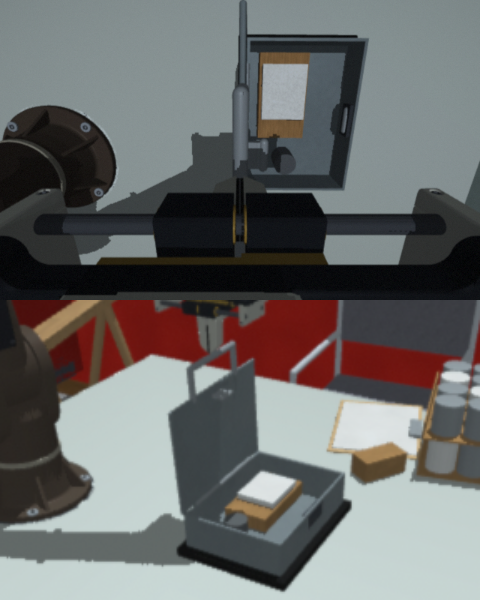

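Scene inset: the closed fingertips are at about (208,347), above the bar line (190,362)–(235,345). I'll compare that with the projected TCP.

```bash
cat >> h.py <<'E'
def proj(n,p,c=None):
    c=c or C[n]; f=200/np.tan(np.radians(c["fov_y"]/2)); P=c["pose"]
    q=P[:3,:3].T@(np.asarray(p)-P[:3,3]); return np.array([c["cx"]+f*q[0]/-q[2],c["cy"]-f*q[1]/-q[2]])
E
python3 - <<'E'
from h import *
import cv2
p=readout.observe()["position"]
s=proj("scene",p); w=vision.calibration("wrist")
print("scene tcp",s,"grasp pt",proj("scene",p+[0,0,.0188]),"top",proj("top",p),"wrist",proj("wrist",p,w))
im=cv2.cvtColor(vision.get_image("scene"),cv2.COLOR_RGB2BGR)
a=im[40:120,250:350]; a=cv2.resize(a,None,fx=6,fy=6,interpolation=cv2.INTER_CUBIC); cv2.imwrite("pics/s3.png",a)
E
```

```text
scene tcp [287.67914359  88.19032972] grasp pt [287.3293182   82.00633473] top [265.54305461 259.92126812] wrist [320.32852398 233.79217575]
```

View pics/s3.png

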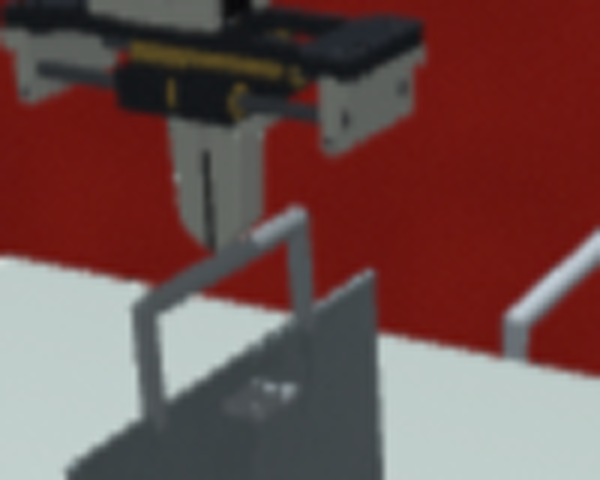

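The visible tip sits about level with the bar top, so the pads are still above the bar. I'll open, go 24 mm lower and close again.

Call:
{"op": "carry_out", "data": {
  "increments": [0,0,0,0,0,0,0,0,0,0,0,0,0,0,0,0,0,0,0,0,0,0,0,0,0,0,0,0,0,0,0,0,0,0,0,0,0,0,0,0,0,0,0,0,0,0,0,0,0,0,0,0,0,0],
  "grip": 0
}}

```text
clock: 6.42
position: [0.4118, 0.1094, 0.3204]
ee_rot: [-2.213, -2.23, -0.0]
force: [-0.3, 0.4, 0.1]
width: 0.931
gripper_force: 0.0
```

Call:
{"op": "carry_out", "data": {
  "increments": [0,0,-6,0,0,0,0,0,-6,0,0,0,0,0,-6,0,0,0,0,0,-6,0,0,0,0,0,0,0,0,0]
}}

```text
clock: 7.05
position: [0.4115, 0.1092, 0.2959]
ee_rot: [-2.212, -2.23, 0.001]
force: [-0.2, 0.4, -0.1]
width: 0.995
gripper_force: 0.0
```

Call:
{"op": "carry_out", "data": {
  "increments": [0,0,0,0,0,0,0,0,0,0,0,0,0,0,0,0,0,0,0,0,0,0,0,0,0,0,0,0,0,0,0,0,0,0,0,0,0,0,0,0,0,0,0,0,0,0,0,0,0,0,0,0,0,0,0,0,0,0,0,0,0,0,0,0,0,0],
  "grip": 1,
  "newtons": 25
}}

```text
clock: 8.43
position: [0.4118, 0.1094, 0.2964]
ee_rot: [2.213, 2.23, 0.0]
force: [0.2, 0.2, 1.2]
width: 0.122
gripper_force: 25.0
```

```bash
python3 - <<'E'
from h import *
import cv2
s=readout.observe();p=s["position"];print(s["clock"],p,s["width"],s["gripper_force"],s["force"])
w=vision.calibration("wrist"); print(proj("scene",p),proj("wrist",p,w))
a=vision.get_image("scene")[50:130,240:340]; b=vision.get_image("wrist")
cv2.imwrite("pics/s4.png",np.hstack([cv2.resize(a,(375,300),interpolation=2),cv2.resize(b[80:330,200:440],(425,300*425//425),interpolation=2)])[:,:,::-1])
E
```

```text
8.425 [0.4117892  0.10938312 0.29644222] 0.12212255416018238 24.99936729669571 [0.21742867 0.17498957 1.23606739]
[288.12440417  95.91703843] [320.31228975 233.75217608]
```

View pics/s4.png

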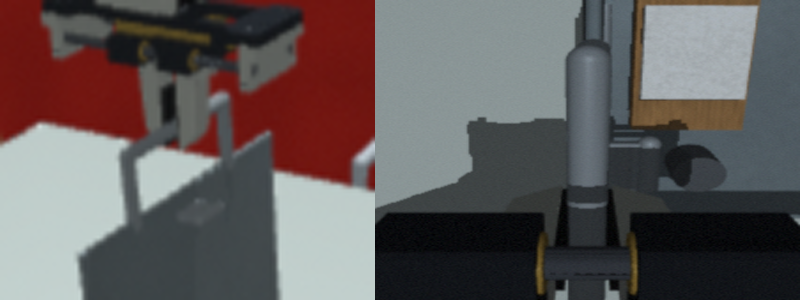

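It's gripped: width 0.122 ≈ 11 mm, 25 N, with the bar between the pads. Next is the arc for lowering, relative to here.

```bash
python3 - <<'E'
import numpy as np
th=np.concatenate([[1.60,1.58,1.55],np.arange(1.50,0.09,-.05),[.07]])
b=np.c_[.25*np.cos(th)-.003*np.sin(th),.25*np.sin(th)+.003*np.cos(th)]*1000
d=np.diff(np.round(b*2)/2,axis=0)
for t,r,q in zip(th[1:],d,b[1:]-b[0]): print(round(t,2),r,q.round(1))
E
```

```text
1.58 [5. 0.] [5.  0.2]
1.55 [7.5 0. ] [12.5  0.2]
1.5 [12.5 -0.5] [25.  -0.2]
1.45 [12.5 -1. ] [37.4 -1.3]
1.4 [12.5 -1.5] [49.8 -2.9]
1.35 [12.5 -2.5] [62.1 -5.2]
1.3 [12. -3.] [74.3 -8.1]
1.25 [12.  -3.5] [ 86.3 -11.6]
1.2 [12. -4.] [ 98.1 -15.7]
1.15 [11.5 -4.5] [109.7 -20.4]
1.1 [11.  -5.5] [121.  -25.6]
1.05 [11.5 -5.5] [132.1 -31.5]
1.0 [10.5 -6.5] [142.8 -37.8]
0.95 [10.5 -7. ] [153.3 -44.7]
0.9 [10.  -7.5] [163.4 -52.1]
0.85 [ 9.5 -7.5] [173. -60.]
0.8 [ 9.5 -8.5] [182.3 -68.4]
0.75 [ 9. -9.] [191.2 -77.2]
0.7 [ 8.5 -9. ] [199.6 -86.5]
0.65 [  7.5 -10. ] [207.5 -96.1]
0.6 [  7.5 -10. ] [ 214.9 -106.2]
0.55 [  7.  -10.5] [ 221.9 -116.6]
0.5 [  6.5 -10.5] [ 228.3 -127.3]
0.45 [  6. -11.] [ 234.1 -138.4]
0.4 [  5.  -11.5] [ 239.4 -149.7]
0.35 [  5.  -11.5] [ 244.1 -161.3]
0.3 [  4. -12.] [ 248.2 -173.1]
0.25 [  3.5 -11.5] [ 251.8 -185. ]
0.2 [  3.  -12.5] [ 254.7 -197.2]
0.15 [  2. -12.] [ 257.  -209.5]
0.1 [  2.  -12.5] [ 258.8 -221.9]
0.07 [ 0.5 -7.5] [ 259.5 -229.3]
```

Call:
{"op": "carry_out", "data": {
  "increments": [5,0,0,0,0,0,7.5,0,0,0,0,0,12.5,0,-0.5,0,0,0,12.5,0,-1,0,0,0,12.5,0,-1.5,0,0,0,12.5,0,-2.5,0,0,0,12,0,-3,0,0,0,12,0,-3.5,0,0,0,0,0,0,0,0,0,0,0,0,0,0,0]
}}

```text
clock: 9.78
position: [0.4985, 0.1093, 0.2845]
ee_rot: [2.212, 2.23, 0.001]
force: [1.2, 0.4, -1.3]
width: 0.12
gripper_force: 25.0
```

Call:
{"op": "carry_out", "data": {
  "increments": [12,0,-4,0,0,0,11.5,0,-4.5,0,0,0,11,0,-5.5,0,0,0,11.5,0,-5.5,0,0,0,10.5,0,-6.5,0,0,0,10.5,0,-7,0,0,0,10,0,-7.5,0,0,0,9.5,0,-7.5,0,0,0,9.5,0,-8.5,0,0,0,0,0,0,0,0,0,0,0,0,0,0,0]
}}

```text
clock: 11.15
position: [0.5947, 0.1093, 0.228]
ee_rot: [2.212, 2.23, 0.001]
force: [3.2, 0.0, -2.4]
width: 0.127
gripper_force: 25.0
```

Call:
{"op": "carry_out", "data": {
  "increments": [9,0,-9,0,0,0,8.5,0,-9,0,0,0,7.5,0,-10,0,0,0,7.5,0,-10,0,0,0,7,0,-10.5,0,0,0,6.5,0,-10.5,0,0,0,6,0,-11,0,0,0,5,0,-11.5,0,0,0,0,0,0,0,0,0,0,0,0,0,0,0]
}}

```text
clock: 12.4
position: [0.6517, 0.1094, 0.146]
ee_rot: [2.213, 2.23, 0.001]
force: [4.2, 0.1, -3.3]
width: 0.121
gripper_force: 25.0
```

Call:
{"op": "carry_out", "data": {
  "increments": [5,0,-11.5,0,0,0,4,0,-12,0,0,0,3.5,0,-11.5,0,0,0,3,0,-12.5,0,0,0,2,0,-12,0,0,0,0,0,0,0,0,0,0,0,0,0,0,0]
}}

```text
clock: 13.28
position: [0.6696, 0.1094, 0.0862]
ee_rot: [2.212, 2.23, 0.001]
force: [5.3, 0.9, -3.9]
width: 0.124
gripper_force: 25.0
```

```bash
python3 - <<'E'
from h import *
import cv2
p=readout.observe()["position"];print(p,proj("scene",p),proj("scene",p+[0,0,.044]))
a=vision.get_image("scene")[90:230,250:430]
cv2.imwrite("pics/s5.png",cv2.resize(a,None,fx=4,fy=4,interpolation=2)[:,:,::-1])
E
```

```text
[0.66958277 0.10936082 0.08624307] [363.19863501 176.72419257] [364.00894499 164.42228797]
```

View pics/s5.png

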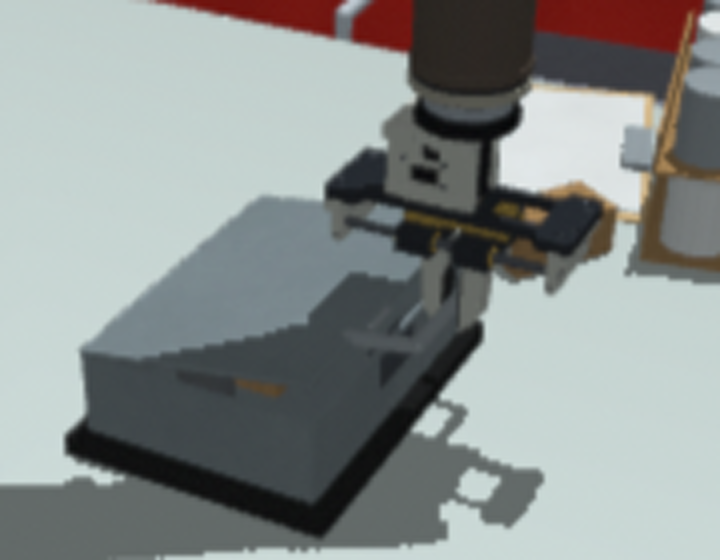

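The view shows the lid nearly down with a thin wedge gap at the front corner. I'll continue in small steps, watching fz for the catch.

Call:
{"op": "carry_out", "data": {
  "increments": [1,0,-5,0,0,0,0.5,0,-5,0,0,0,0,0,0,0,0,0,0,0,0,0,0,0]
}}

```text
clock: 13.82
position: [0.671, 0.1094, 0.0764]
ee_rot: [2.212, 2.23, 0.002]
force: [7.2, 1.4, -3.6]
width: 0.121
gripper_force: 25.0
```

Call:
{"op": "carry_out", "data": {
  "increments": [0.5,0,-3,0,0,0,0.5,0,-3,0,0,0,0,0,0,0,0,0,0,0,0,0,0,0]
}}

```text
clock: 14.32
position: [0.6717, 0.1094, 0.0704]
ee_rot: [2.213, 2.23, 0.001]
force: [5.5, 1.2, -3.0]
width: 0.121
gripper_force: 25.0
```

Call:
{"op": "carry_out", "data": {
  "increments": [0,0,-1.5,0,0,0,0,0,-1.5,0,0,0,0,0,0,0,0,0,0,0,0,0,0,0]
}}

```text
clock: 14.82
position: [0.672, 0.1094, 0.0677]
ee_rot: [2.212, 2.23, 0.002]
force: [6.7, 1.1, -2.3]
width: 0.121
gripper_force: 25.0
```

Call:
{"op": "carry_out", "data": {
  "increments": [0,0,-1,0,0,0,0,0,-1,0,0,0,0,0,0,0,0,0,0,0,0,0,0,0]
}}

```text
clock: 15.32
position: [0.6722, 0.1094, 0.0657]
ee_rot: [2.212, 2.229, 0.002]
force: [6.4, 0.3, -2.6]
width: 0.122
gripper_force: 25.0
```

Call:
{"op": "carry_out", "data": {
  "increments": [0,0,-1,0,0,0,0,0,-1,0,0,0,0,0,0,0,0,0,0,0,0,0,0,0]
}}

```text
clock: 15.82
position: [0.6724, 0.1094, 0.0638]
ee_rot: [2.212, 2.229, 0.003]
force: [7.2, 0.2, -2.6]
width: 0.12
gripper_force: 25.0
```

Call:
{"op": "carry_out", "data": {
  "increments": [0,0,-1,0,0,0,0,0,-0.5,0,0,0,0,0,0,0,0,0,0,0,0,0,0,0]
}}

```text
clock: 16.32
position: [0.6725, 0.1094, 0.0624]
ee_rot: [2.212, 2.229, 0.003]
force: [7.7, 0.8, -2.2]
width: 0.117
gripper_force: 25.0
```

Call:
{"op": "carry_out", "data": {
  "increments": [1,0,0,0,0,0,0.5,0,0,0,0,0,0,0,0,0,0,0,0,0,0,0,0,0]
}}

```text
clock: 16.82
position: [0.6724, 0.1093, 0.0622]
ee_rot: [-2.212, -2.23, 0.001]
force: [2.8, -0.1, -2.1]
width: 0.122
gripper_force: 25.0
```

Call:
{"op": "carry_out", "data": {
  "increments": [0,0,-1,0,0,0,0,0,-1,0,0,0,0,0,0,0,0,0,0,0,0,0,0,0]
}}

```text
clock: 17.32
position: [0.6725, 0.1094, 0.0607]
ee_rot: [-2.212, -2.23, 0.0]
force: [-2.5, -0.9, 5.7]
width: 0.122
gripper_force: 25.0
```

Resting on the catch (fz +5.7). I'll ease up 1 mm, open only partly (full opening would hit the lid edge), and rise.

Call:
{"op": "carry_out", "data": {
  "increments": [0,0,1,0,0,0,0,0,0,0,0,0,0,0,0,0,0,0]
}}

```text
clock: 17.7
position: [0.6725, 0.1093, 0.0612]
ee_rot: [-2.212, -2.23, 0.001]
force: [-0.9, -1.0, 2.5]
width: 0.122
gripper_force: 25.0
```

Call:
{"op": "carry_out", "data": {
  "increments": [0,0,0,0,0,0,0,0,0,0,0,0,0,0,0,0,0,0,0,0,0,0,0,0,0,0,0,0,0,0],
  "grip": 0.7
}}

```text
clock: 18.32
position: [0.6728, 0.1094, 0.0614]
ee_rot: [-2.213, -2.23, -0.0]
force: [0.3, -0.6, -0.5]
width: 0.3
gripper_force: 0.0
```

Call:
{"op": "carry_out", "data": {
  "increments": [0,0,10,0,0,0,0,0,25,0,0,0,0,0,25,0,0,0,-17,0,0,0,0,0,-17,0,0,0,0,0,-17,0,0,0,0,0,-17,0,0,0,0,0,0,0,0,0,0,0,0,0,0,0,0,0]
}}

```text
clock: 19.45
position: [0.6057, 0.1093, 0.122]
ee_rot: [2.212, 2.229, 0.001]
force: [0.1, -0.4, 0.5]
width: 0.293
gripper_force: 0.0
```

Call:
{"op": "carry_out", "data": {
  "increments": [0,0,-4,0,0,0,0,0,-4,0,0,0,0,0,-4,0,0,0,0,0,0,0,0,0,0,0,0,0,0,0],
  "grip": 1
}}

```text
clock: 20.08
position: [0.6048, 0.1094, 0.1094]
ee_rot: [-2.213, -2.23, -0.0]
force: [1.0, -0.0, -0.1]
width: 0.003
gripper_force: 0.0
```

Call:
{"op": "carry_out", "data": {
  "increments": [0,0,-2,0,0,0,0,0,-2,0,0,0,0,0,-2,0,0,0,0,0,-2,0,0,0,0,0,0,0,0,0,0,0,0,0,0,0]
}}

```text
clock: 20.82
position: [0.6048, 0.1094, 0.1015]
ee_rot: [-2.213, -2.23, -0.0]
force: [0.4, -0.1, -0.3]
width: 0.004
gripper_force: 0.0
```

Call:
{"op": "carry_out", "data": {
  "increments": [0,0,-1.5,0,0,0,0,0,-1.5,0,0,0,0,0,0,0,0,0,0,0,0,0,0,0]
}}

```text
clock: 21.32
position: [0.6048, 0.1094, 0.0984]
ee_rot: [2.213, 2.23, -0.0]
force: [-1.1, 0.6, -0.0]
width: 0.007
gripper_force: 0.0
```

Call:
{"op": "carry_out", "data": {
  "increments": [0,0,-1.5,0,0,0,0,0,-1.5,0,0,0,0,0,0,0,0,0,0,0,0,0,0,0]
}}

```text
clock: 21.82
position: [0.6048, 0.1094, 0.0954]
ee_rot: [-2.213, -2.23, -0.0]
force: [-0.5, -1.5, -1.1]
width: 0.005
gripper_force: 0.0
```

Call:
{"op": "carry_out", "data": {
  "increments": [0,0,-1.5,0,0,0,0,0,-1.5,0,0,0,0,0,0,0,0,0,0,0,0,0,0,0]
}}

```text
clock: 22.32
position: [0.6048, 0.1094, 0.0924]
ee_rot: [2.213, 2.23, 0.0]
force: [-0.5, -0.2, -0.4]
width: 0.006
gripper_force: 0.0
```

Call:
{"op": "carry_out", "data": {
  "increments": [0,0,-1.5,0,0,0,0,0,-1.5,0,0,0,0,0,0,0,0,0]
}}

```text
clock: 22.7
position: [0.6046, 0.1093, 0.0892]
ee_rot: [-2.212, -2.23, 0.0]
force: [0.5, 0.2, 0.4]
width: 0.004
gripper_force: 0.0
```

Call:
{"op": "carry_out", "data": {
  "increments": [0,0,-1.5,0,0,0,0,0,-1,0,0,0,0,0,0,0,0,0]
}}

```text
clock: 23.08
position: [0.6047, 0.1093, 0.0868]
ee_rot: [-2.213, -2.23, 0.0]
force: [0.5, -0.4, -0.3]
width: 0.004
gripper_force: 0.0
```

Call:
{"op": "carry_out", "data": {
  "increments": [0,0,-1.5,0,0,0,0,0,-1,0,0,0,0,0,0,0,0,0]
}}

```text
clock: 23.45
position: [0.6047, 0.1094, 0.0844]
ee_rot: [-2.213, -2.23, 0.0]
force: [-0.3, -0.6, 0.4]
width: 0.005
gripper_force: 0.0
```

Call:
{"op": "carry_out", "data": {
  "increments": [0,0,-1.5,0,0,0,0,0,-1,0,0,0,0,0,0,0,0,0]
}}

```text
clock: 23.82
position: [0.6047, 0.1093, 0.0818]
ee_rot: [-2.213, -2.23, 0.0]
force: [0.2, -0.7, 0.0]
width: 0.006
gripper_force: 0.0
```

Call:
{"op": "carry_out", "data": {
  "increments": [0,0,-1,0,0,0,0,0,-1,0,0,0,0,0,0,0,0,0]
}}

```text
clock: 24.2
position: [0.6047, 0.1093, 0.0799]
ee_rot: [-2.213, -2.23, 0.0]
force: [-0.7, -0.7, 0.1]
width: 0.002
gripper_force: 0.0
```

Call:
{"op": "carry_out", "data": {
  "increments": [0,0,-1,0,0,0,0,0,-1,0,0,0,0,0,0,0,0,0]
}}

```text
clock: 24.58
position: [0.6049, 0.1094, 0.0782]
ee_rot: [2.212, 2.23, 0.0]
force: [-0.8, -1.0, 4.1]
width: 0.007
gripper_force: 2.2
```

Contact at z≈0.0785. Now 1 mm steps.

Call:
{"op": "carry_out", "data": {
  "increments": [0,0,-1,0,0,0,0,0,0,0,0,0]
}}

```text
clock: 24.82
position: [0.6049, 0.1094, 0.0775]
ee_rot: [2.212, 2.23, 0.0]
force: [-2.8, -1.0, 8.1]
width: 0.001
gripper_force: 3.8
```

Call:
{"op": "carry_out", "data": {
  "increments": [0,0,-1,0,0,0,0,0,0,0,0,0]
}}

```text
clock: 25.08
position: [0.6049, 0.1094, 0.0768]
ee_rot: [2.212, 2.23, 0.001]
force: [-2.6, -1.2, 10.5]
width: 0.008
gripper_force: 5.4
```

Call:
{"op": "carry_out", "data": {
  "increments": [0,0,-1,0,0,0,0,0,0,0,0,0]
}}

```text
clock: 25.32
position: [0.605, 0.1094, 0.0761]
ee_rot: [2.212, 2.23, 0.001]
force: [-4.0, -1.3, 13.8]
width: 0.01
gripper_force: 7.0
```

Call:
{"op": "carry_out", "data": {
  "increments": [0,0,-1,0,0,0,0,0,0,0,0,0]
}}

```text
clock: 25.58
position: [0.6051, 0.1094, 0.0751]
ee_rot: [2.212, 2.229, 0.001]
force: [-3.8, -1.2, 11.8]
width: 0.008
gripper_force: 6.0
```

Call:
{"op": "carry_out", "data": {
  "increments": [0,0,-1,0,0,0,0,0,0,0,0,0]
}}

```text
clock: 25.82
position: [0.6053, 0.1094, 0.0735]
ee_rot: [2.212, 2.23, 0.001]
force: [0.2, -0.5, 3.4]
width: 0.007
gripper_force: 1.9
```

Call:
{"op": "carry_out", "data": {
  "increments": [0,0,-1,0,0,0,0,0,0,0,0,0]
}}

```text
clock: 26.08
position: [0.6045, 0.1092, 0.0715]
ee_rot: [-2.212, -2.23, 0.001]
force: [-0.1, 0.2, 0.4]
width: 0.008
gripper_force: 0.0
```

Call:
{"op": "carry_out", "data": {
  "increments": [0,0,-1,0,0,0,0,0,0,0,0,0]
}}

```text
clock: 26.32
position: [0.6045, 0.1093, 0.0706]
ee_rot: [-2.212, -2.23, 0.001]
force: [-0.2, -0.1, 1.1]
width: 0.005
gripper_force: 0.0
```

Snapped. Continue down to meet the closed lid.

Call:
{"op": "carry_out", "data": {
  "increments": [0,0,-1,0,0,0,0,0,-1,0,0,0,0,0,0,0,0,0]
}}

```text
clock: 26.7
position: [0.6047, 0.1093, 0.0688]
ee_rot: [-2.213, -2.23, 0.0]
force: [-0.4, 0.1, -1.0]
width: 0.009
gripper_force: 0.0
```

Call:
{"op": "carry_out", "data": {
  "increments": [0,0,-1,0,0,0,0,0,-1,0,0,0,0,0,0,0,0,0]
}}

```text
clock: 27.08
position: [0.6048, 0.1094, 0.067]
ee_rot: [2.213, 2.23, 0.0]
force: [0.2, -0.8, 1.0]
width: 0.005
gripper_force: 0.6
```

Call:
{"op": "carry_out", "data": {
  "increments": [0,0,-1,0,0,0,0,0,-1,0,0,0,0,0,0,0,0,0]
}}

```text
clock: 27.45
position: [0.6049, 0.1094, 0.0656]
ee_rot: [2.212, 2.23, 0.0]
force: [-1.9, -1.4, 9.8]
width: 0.005
gripper_force: 4.4
```

Call:
{"op": "carry_out", "data": {
  "increments": [0,0,-1,0,0,0,0,0,0,0,0,0]
}}

```text
clock: 27.7
position: [0.6049, 0.1094, 0.065]
ee_rot: [2.212, 2.23, 0.0]
force: [-3.6, -1.5, 11.8]
width: 0.004
gripper_force: 6.2
```

Call:
{"op": "carry_out", "data": {
  "increments": [0,0,-1,0,0,0,0,0,0,0,0,0,0,0,0,0,0,0]
}}

```text
clock: 28.08
position: [0.6049, 0.1094, 0.0644]
ee_rot: [2.212, 2.229, 0.0]
force: [-5.2, -1.8, 15.8]
width: 0.004
gripper_force: 7.9
```

Call:
{"op": "carry_out", "data": {
  "increments": [0,0,-0.5,0,0,0,0,0,0,0,0,0,0,0,0,0,0,0]
}}

```text
clock: 28.45
position: [0.6049, 0.1094, 0.0641]
ee_rot: [2.212, 2.229, 0.0]
force: [-6.5, -2.8, 18.3]
width: 0.003
gripper_force: 8.8
```

Call:
{"op": "carry_out", "data": {
  "increments": [0,0,0,0,0,0,0,0,0,0,0,0,0,0,0,0,0,0,0,0,0,0,0,0,0,0,0,0,0,0]
}}

```text
clock: 29.08
position: [0.6049, 0.1094, 0.0641]
ee_rot: [2.212, 2.229, 0.001]
force: [-5.3, -3.0, 16.7]
width: 0.006
gripper_force: 8.8
```

Call:
{"op": "carry_out", "data": {
  "increments": [0,0,0,0,0,0,0,0,0,0,0,0,0,0,0,0,0,0,0,0,0,0,0,0,0,0,0,0,0,0]
}}

```text
clock: 29.7
position: [0.6049, 0.1094, 0.0641]
ee_rot: [2.212, 2.229, 0.001]
force: [-6.4, -2.6, 18.1]
width: 0.008
gripper_force: 8.8
```

Call:
{"op": "carry_out", "data": {
  "increments": [0,0,-0.2,0,0,0,0,0,0,0,0,0,0,0,0,0,0,0,0,0,0,0,0,0,0,0,0,0,0,0,0,0,0,0,0,0,0,0,0,0,0,0,0,0,0,0,0,0]
}}

```text
clock: 30.7
position: [0.6049, 0.1094, 0.0639]
ee_rot: [2.212, 2.229, 0.0]
force: [-7.1, -2.4, 17.4]
width: 0.007
gripper_force: 9.1
```

Call:
{"op": "carry_out", "data": {
  "increments": [0,0,2,0,0,0,0,0,3,0,0,0,0,0,10,0,0,0,0,0,25,0,0,0,0,0,30,0,0,0,0,0,30,0,0,0,0,0,0,0,0,0,0,0,0,0,0,0,0,0,0,0,0,0]
}}

```text
clock: 31.82
position: [0.6042, 0.109, 0.1612]
ee_rot: [-2.212, -2.23, 0.002]
force: [0.9, -0.5, 0.7]
width: 0.007
gripper_force: 0.0
```

```bash
python3 - <<'E'
from h import *
import cv2
print(readout.observe()["force"])
cv2.imwrite("pics/end.png",cv2.resize(vision.get_image("scene")[90:330,160:430],None,fx=2.4,fy=2.4,interpolation=2)[:,:,::-1])
E
```

```text
[ 0.89958715 -0.46847136  0.7416    ]
```

View pics/end.png

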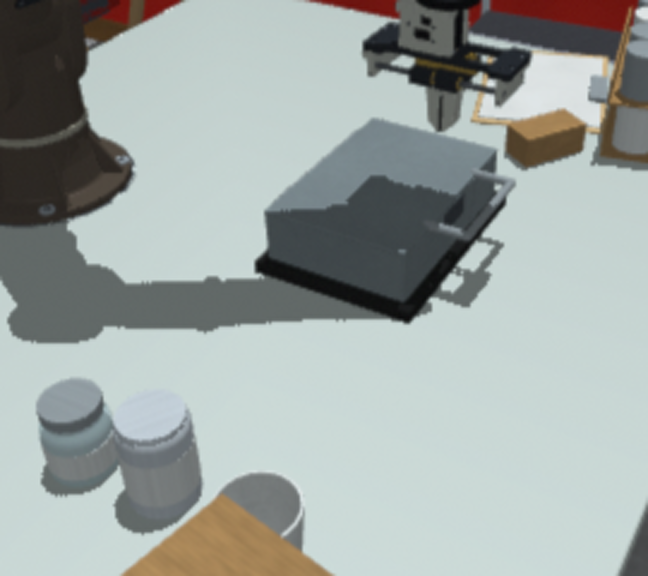

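The lid lies flat and closed at (385,210), the gripper is clear above it at (440,110), and the bystanders are undisturbed.

```bash
python3 -c "
from cell import arm
print(arm.sign_off())"
```

```text
the job is handed in; nothing more can be done
None
```

The lid was lowered to its catch, snapped home and pressed at about 17–18 N for over two seconds; the arm is clear, the bystanders look unmoved, and the job was handed in at about 32 s of 61 s (no verdict was returned).

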